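Press the push-fit lid of a herb tin home in the bar clamp

ROBOT

A 6-joint arm with a two-finger parallel gripper is mounted at the origin on a cart in front of the work surface, level with it; the furniture and walls round the work are solid. World frame = base frame: x ahead of the robot, y to its left, z up, the work surface at z = 0. Lengths are in m, angles in rad, forces in N, time in s.
With the tool pointing down it reaches from about 0.4 to 0.825 m from the base axis. Payload 7 kg.
Tool frame: the origin (TCP) lies midway between the tips of the shut fingers; the grasp point (between the pads) lies 19 mm behind it; z points along the fingers, y is the line along which they close (so a half turn about z gives the same grasp; the last joint's range is limited). The gripper opens to 88 mm and grips with 3 to 60 N. Pads are 19 mm wide; open, the fingers measure 130 mm over their backs; the gripper's body (78 mm by 193 mm) begins 47 mm behind the grasp point.
Start: joints at [1.602, 0.359, 0.012, 0, -1.224, -0.288], TCP at [0.171, 0.653, 0.227] pointing down, gripper open.
Joint ranges: [-3.07, 3.07], [-1.43, 2.12], [-1.02, 1.25], [-3.03, 1.67], [-3.05, -0], [-3.03, 3.03]. Speed limits (rad/s): [2.39, 2.39, 3.01, 3.14, 3.14, 3.14].

INTERFACE

Orientations are given as [roll, pitch, yaw] about the fixed x, y, z axes, in that order (R = Rz(yaw) Ry(pitch) Rx(roll)).
In Python, from station import telemetry, eyes, ticket, recognise, trace gives the robot as it stands. The module is installed in compiled form; this text tells all that it offers.
- The arm moves only by the tool servo_tool, never from a script. Its argument "series" is a list that holds one entry, the list of rows, each a list of 4 numbers: the shift along the tool's x, y, z in mm, then the turn about the tool's z in rad. In form: [[[x, y, z, roll], ...]]. A call has exactly 10 rows; each row shifts and turns the commanded pose from where the row before left it, along the tool's axes as they then stand; what a row does not reach is not made up. A row lasts 1/12 s, in which the tool goes at most 41.7 mm and 7.16 degrees, less where a joint would pass 70% of its speed; a pose out of reach is approached as far as the arm can. A call is refused whole if a number of a shift passes 41.7 or a number of a turn 0.125, either way. A call with a gripper value outside its range is refused whole. "claw" is the gripper's target within -1 to 1 (shut at 1, half-way at 0, fully open at -1), set as the call begins (left out, the last holds). The fingers move at their own pace and stop on an object; "grip_force" is the grip in N (left out, the last holds). Time passes only in rows, so rows that do not move let the fingers close, or fill a call up. It gives the time, the measured TCP pose, the force, the opening and the grip force at its end, in the units of the state.
- telemetry.get_state(): the state, without advancing time (a new reading comes with each control period).
- eyes.grab_frame(name): name is "side" or "top" or "wrist"; returns the picture (384x512x3 uint8, red, green, blue); there is no depth.
- eyes.calibration(name): a dict with "mtx" (3x3 intrinsics, pixels), "rvec" (rotation vector, rad) and "tvec" (3), from world to camera coordinates, as OpenCV has them. Camera axes: x right, y down, z forward; pixel columns grow to the right and rows downward; lengths in m; the calibration is good to about 2 mm. A picture is of the moment at which its call begins: read the wrist's pose just before it. calibration takes no time and is no camera call; for the wrist camera it gives the pose at the moment of the call.
- ticket.job_done(): hands the job in; it is judged then, once.
Trained networks look in the newest picture that a camera, given by its name, has taken for a name from the list of things; names that differ only in an ending like _2 or _b are one class to them, and where a whole thing is asked for, a point or a joint stands for the part that bears it (a point fixed in the world has none). Each returns a list of dicts, best first, with "conf" (0 to 1); they miss things now and then, are a little off and sometimes report something else, mostly with a low value. They report only what shows in the picture. A call takes as long as a camera call.
- recognise(camera, name): "position" ([x, y, z] in m, in world coordinates, good to about 4 mm: the middle of the surface that is visible of it).
- trace(camera, name): "mask" (384x512 bool, what is visible of it).
The state is a dict: "t": time; "q": joint angles; "qd": joint speeds; "joint_efforts": joint torques, N m; "eef_pos": TCP position; "ee_rot": TCP orientation; "force": force on the tool from outside, world axes, zero at the start; "moment": the same for the moment, N m; "width": finger opening in m; "gripper_force": force on a finger pad.
Only numpy, scipy, OpenCV 4.12 (cv2) and the standard library are available. Lean on these libraries where they do the work, as an engineer would, in place of code of your own. Each camera call takes 0.05 s, during which the arm holds its last target. There are 200 camera calls.

TASK

The herb tin's push-fit lid is only half on. Lay the tin on the clamp's bed between the jaws, pump the trigger until the lid is pressed fully home but not so hard that the thin tin is crushed, then push the release lever down and slide the jaw all the way back, leaving the capped tin lying free on the bed. Leave the other things on the counter alone.

Things in the scene. Friction and masses are not known exactly. Their poses are not given: they have to be found in the camera images.
- tin: Aluminium herb tin lying on its side, paper band round it. Body 88 mm long (own x), 50 wide (y), 44 high as it lies (z), 0.26 kg; origin under the body's middle, on the surface it lies on; bottom end at x = -44 mm. The lid, a 24 mm cap of the same 50 x 44 section, is half on at the +x end: the steel neck shows. It may lie on the bed with the lid towards either jaw.
- tin_lid (a joint): Gap left under the tin's lid, m: 0.008 to 0.012 at first, 0 when fully home and the neck is hidden. A tight sliding fit: a steady 20 N along the tin pushes the lid on and it stays where it is put; when home it meets the body hard. The tin is crushed if the jaw presses on it with more than 50 N.
- lid_end (a point): Middle of the lid's flat end: at x = 68 mm plus the gap in the tin's frame, 22 mm above its underside. The tin's overall length is 112 mm plus the gap.
- clamp: Ratchet bar clamp on a wooden board (404 x 110 mm), fixed to the counter. Origin on the counter under the board's middle; x runs along the bar from the pistol-grip head to the tail stop. Grey housing at x = -167 to -35 mm, 42 wide, 71 high, hump 82 high behind the trigger; upright black grip at x = -158 to -129 mm, up to 131 high; trigger on its +x side, release lever behind it.
- tail_stop: Fixed jaw bolted to the board; its frame is the clamp's, shifted along x by up to 1.5 mm either way. Its rubber face looks to -x at x = 156.5 mm in its own frame, 38 mm wide, from 28 to 68 mm above the counter; the block behind it is 44 mm wide, 84 mm high.
- bed (a point): Middle of the bed's upper face, 24 mm above the counter, at x = 87 mm, y = 0 in the clamp's frame. Flat plate between the jaws with a lip along each long side: lips 56 mm apart inside, 66 mm over all, 8 mm above the bed. The tin lies along x between them, against or a few mm from the tail stop, clear of the sliding jaw.
- clamp_jaw (a joint): How far the sliding jaw has come forward (+x of the clamp), m: 0 fully back against the head, at most 0.062; 0.008 to 0.020 at first. It slides with about 5 N of friction. Its toothed bar runs through the head; while the release lever is up, a pawl lets it go forward only.
- clamp_pad: Rubber pad on the front of the sliding jaw; origin in the middle of its face, 48 mm above the counter, at x = -2 mm plus the jaw's travel in the clamp's frame. 38 mm wide, 40 high, 10 thick, springy: it gives 1 mm for each 14 N.
- jaw_grip (a point): Point in the sliding jaw's block where it can be pinched from above across its width (y of the clamp), 66 mm above the counter, 21 mm behind the pad's face. The block is 22 mm long (x), 34 mm wide, its top 76 mm high.
- clamp_trigger (a joint): Trigger angle, rad: 0 at rest (a spring returns it), 0.76 at its stop. Its top, pulled towards the grip (-x of the clamp), drives the jaw with about 3 times the pull. A full pull (over 0.70) and full return moves the jaw one 8 mm tooth (the first: more or less). Jaw bearing on nothing: 3 to 7 N; pushing the lid on: 9 to 14 N; lid home: steep rise, above about 22 N the tin is crushed.
- trigger_top (a point): Centre of the round bar, 16 mm thick, 26 mm wide (along y), at the trigger's top: 50 mm from the trigger's pivot, which lies at x = -105 mm, 78 mm above the counter. At rest the bar is about 122 mm up; pull on its +x side; a full pull moves it about 37 mm towards -x. Below it the trigger is a flat blade 8 mm thick.
- clamp_release (a joint): Release lever, rad: 0 up (ratchet locked), 0.40 fully down (ratchet free beyond about 0.32). It is stiff and stays where it is put; pressing it takes 4 to 15 N.
- release_tab (a point): Top face of the release lever's black tab, 24 x 24 mm, behind the grip: at x = -196 mm in the clamp's frame, 99 mm above the counter when up. Pressed down 18 mm it frees the ratchet fully.
- herb_jar: Glass jar of nuts with a black lid, 66 mm across, 100 mm high; origin under its middle. Not part of the work.
- tea_mug: Striped tea mug, 86 mm across, 90 mm high; origin under its middle. Not part of the work.
- amber_bottle: Small amber dropper bottle, 33 mm across, 102 mm high; origin under its middle. Not part of the work.
- brass_scoop: Brass scoop with a turned wooden handle, 165 mm long, lying; origin under its middle. Not part of the work.

How it is judged:
On the way, in this order (a step that is already met when the one before it is completed fails the run):
1. the tin lies on the bed between the jaws, along the clamp (x of tin in the frame of clamp between 0.05 and 0.12 m and y of tin in the frame of clamp between -0.006 and 0.006 m and z of tin in the frame of clamp below 0.028 m and angle between the x axis of tin and the x axis of clamp, either way round below 0.1 rad), for 0.2 s.
2. the trigger is pulled while the jaw bears on the tin (value of joint clamp_trigger above 0.2 rad and contact force between clamp_pad and tin above 5 N), for 0.05 s.
3. the lid is pressed home while the release lever is still up (value of joint tin_lid below 0.0015 m and value of joint clamp_release below 0.15 rad), for 0.1 s.
4. the release lever is pressed down (value of joint clamp_release above 0.3 rad), for 0.1 s.
At the end, for the whole second after the job is handed in: The lid's gap is under 1.5 mm, the sliding jaw is within 4 mm of fully back, and the tin lies still and flat on the bed, along the clamp (within 0.12 rad and 8 mm of the bed's middle line) (value of joint clamp_jaw below 0.004 m and value of joint tin_lid below 0.0015 m and x of tin in the frame of clamp between 0.05 and 0.12 m and y of tin in the frame of clamp between -0.008 and 0.008 m and z of tin in the frame of clamp below 0.028 m and angle between the x axis of tin and the x axis of clamp, either way round below 0.12 rad and linear speed of tin below 0.01 m/s); the robot touches nothing.
It fails at once if the jaw presses on the tin with more than 50 N and crushes it (contact force between clamp_pad and tin above 50 N).
It fails at once if a bystander is shifted by more than 3 cm (distance of any of herb_jar, tea_mug, amber_bottle, brass_scoop from where it was at the start of the episode above 0.03 m).
It also fails if it takes over 72 s, if anything falls off the work surface, if the arm or the gripper's body presses on something with over 40 N, if the wrist force passes 120 N, or if a joint passes its speed limit or range.

## Working session

There is one attempt and no reset: what is moved stays moved. The work goes in short steps, Python scripts to look and compute and a tool call to move; the robot and the scene stay as the last step left them, time stands still between calls to the robot, and variables do not carry over. Pictures are saved under pics/ and viewed, at most 10 in all, crops included, and the job is handed in when it is done.

Besides the shell and the picture viewer there is one more tool, called after ">>>" in YAML: its name, and indented under it one key for each argument. servo_tool: Moves the arm, as the interface text tells. Its arguments: {"type":"object","properties":{"series":{"type":"array"},"claw":{"type":"number"},"grip_force":{"type":"number"}},"required":["series"]}

```bash
mkdir -p pics
python3 - <<'E'
from station import telemetry, eyes, recognise
import cv2,numpy as np
for c in ("top","side"):
    im=eyes.grab_frame(c); cv2.imwrite(f"pics/{c}0.png",im[:,:,::-1])
    for n in ("tin","lid_end","clamp","tail_stop","clamp_pad","clamp_trigger","release_tab","jaw_grip","trigger_top","herb_jar","tea_mug","amber_bottle","brass_scoop"):
        r=recognise(c,n)
        print(c,n,[(np.round(d["position"],3).tolist(),round(d["conf"],2)) for d in r[:2]])
print({k:np.round(v,3) for k,v in telemetry.get_state().items()})
E
```

```text
top tin [([0.65, 0.19, 0.046], 0.57)]
top lid_end [([0.453, 0.132, 0.13], 0.69), ([0.775, -0.015, 0.053], 0.46)]
top clamp [([0.452, 0.194, 0.026], 0.72), ([0.441, 0.027, 0.095], 0.25)]
top tail_stop [([0.474, 0.384, 0.039], 0.66)]
top clamp_pad []
top clamp_trigger []
top release_tab [([0.441, 0.028, 0.096], 0.64)]
top jaw_grip [([0.458, 0.208, 0.068], 0.58)]
top trigger_top [([0.449, 0.132, 0.126], 0.47), ([0.457, 0.205, 0.067], 0.24)]
top herb_jar [([0.644, 0.376, 0.097], 0.97)]
top tea_mug [([0.775, -0.016, 0.054], 0.89)]
top amber_bottle []
top brass_scoop [([0.492, 0.601, 0.008], 0.83)]
side tin [([0.645, 0.173, 0.04], 0.83), ([0.472, 0.377, 0.053], 0.7)]
side lid_end [([0.615, 0.232, 0.047], 0.66)]
side clamp [([0.437, 0.114, 0.024], 0.81)]
side tail_stop [([0.474, 0.376, 0.049], 0.97)]
side clamp_pad [([0.444, 0.026, 0.095], 0.63), ([0.446, 0.22, 0.063], 0.43)]
side clamp_trigger [([0.448, 0.125, 0.117], 0.75)]
side release_tab [([0.442, 0.024, 0.093], 0.65)]
side jaw_grip [([0.451, 0.197, 0.057], 0.7)]
side trigger_top [([0.451, 0.122, 0.121], 0.68)]
side herb_jar [([0.637, 0.356, 0.076], 0.93)]
side tea_mug [([0.753, -0.027, 0.051], 0.75), ([0.448, 0.195, 0.06], 0.7)]
side amber_bottle [([0.588, 0.46, 0.049], 0.77)]
side brass_scoop [([0.48, 0.578, 0.012], 0.69), ([0.633, 0.354, 0.076], 0.35)]
{'t': np.float64(1.4), 'q': array([ 1.602,  0.359,  0.012, -0.   , -1.224, -0.288]), 'qd': array([-0.003, -0.   ,  0.002, -0.001, -0.001,  0.001]), 'joint_efforts': array([-1.0000e-03, -5.8238e+01,  2.9329e+01,  7.0020e+00,  1.2000e-02,
       -0.0000e+00]), 'eef_pos': array([0.171, 0.653, 0.227]), 'ee_rot': array([ 3.142,  0.   , -0.257]), 'force': array([-0.101,  0.365,  0.127]), 'moment': array([-0.06 ,  0.037, -0.001]), 'gripper_force': np.float64(0.0), 'width': np.float64(0.088)}
```

View pics/top0.png

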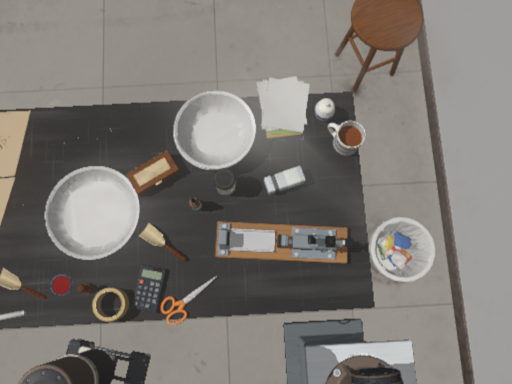

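View pics/side0.png

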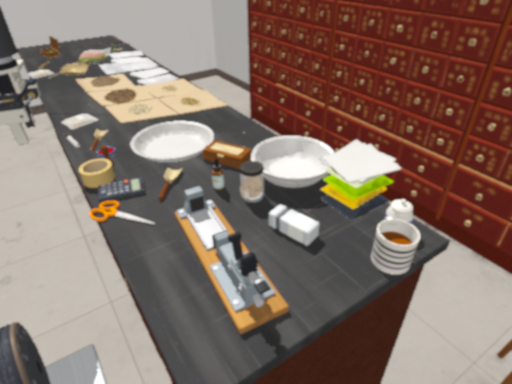

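The top view shows the clamp along world +y: tail stop near (222,240), grip near (325,243), release tab near (344,245). The tin is at (285,180) with its lid to the left (+y). The side view agrees. Next I'll check the wrist camera geometry and get rough axes from the masks.

```bash
cat > h.py <<'E'
from station import telemetry, eyes, recognise, trace
import cv2,numpy as np
def cam(c):
    k=eyes.calibration(c);R=cv2.Rodrigues(np.array(k["rvec"],float))[0];t=np.array(k["tvec"],float).ravel()
    return np.array(k["mtx"]),R,t
def back(K,R,t,uv,z):
    uv=np.atleast_2d(uv).astype(float);d=np.c_[uv,np.ones(len(uv))]@np.linalg.inv(K).T@R
    o=-R.T@t
    return (o+d*((z-o[2])/d[:,2])[:,None])[:,:2]
def rect(c,name,z,k=0):
    m=trace(c,name)
    if not m: return None
    K,R,t=cam(c);ys,xs=np.nonzero(m[0]["mask"])
    p=back(K,R,t,np.c_[xs,ys],z)
    (cx,cy),wh,a=cv2.minAreaRect((p*1000).astype(np.float32))
    b=cv2.boxPoints(((cx,cy),wh,a));e=[b[1]-b[0],b[2]-b[1]];v=max(e,key=np.linalg.norm)
    return [round(float(x),2) for x in (cx,cy,*wh,np.degrees(np.arctan2(v[1],v[0]))%180,m[0]["conf"])]
def proj(K,R,t,P):
    q=(np.atleast_2d(P)@R.T+t)@K.T
    return q[:,:2]/q[:,2:]
E
python3 - <<'E'
from h import *
eyes.grab_frame("top")
print(rect("top","tin",.044),rect("top","clamp",.02))
K,R,t=cam("wrist"); print(-R.T@t, R.T[:,2], K)
E
```

```text
[648.45, 189.97, 56.84, 123.26, 105.72, 0.8] [458.17, 202.72, 415.92, 112.96, 84.2, 0.9]
[0.2411579  0.63458972 0.38517355] [-0.25580429  0.06695766 -0.96440699] [[307.00467503   0.         253.03113299]
 [  0.         307.00467503 191.21030384]
 [  0.           0.           1.        ]]
```

```bash
cat >> h.py <<'E'
def plan(x,y,z,yaw,n,s=None):
    "n even rows from the current pose to the target (mm, rad); tool pointing down"
    if s is None:
        st=telemetry.get_state();s=[*(np.array(st["eef_pos"])*1000),st["ee_rot"][2]]
    d=(np.array([x,y,z,yaw])-s)/n;a=s[3];out=[]
    for i in range(n):
        c,q=np.cos(a),np.sin(a)
        out.append([round(d[0]*c+d[1]*q,1),round(d[0]*q-d[1]*c,1),round(-d[2],1),round(-d[3],3)]);a+=d[3]
    for i in range(0,n,10):print(str(out[i:i+10]).replace(" ",""))
E
python3 -c "
from h import *
plan(645,200,227,-1.30,20)"
```

```text
[[np.float64(28.7),np.float64(15.9),np.float64(-0.0),np.float64(0.052)],[np.float64(29.4),np.float64(14.4),np.float64(-0.0),np.float64(0.052)],[np.float64(30.2),np.float64(12.8),np.float64(-0.0),np.float64(0.052)],[np.float64(30.8),np.float64(11.2),np.float64(-0.0),np.float64(0.052)],[np.float64(31.3),np.float64(9.6),np.float64(-0.0),np.float64(0.052)],[np.float64(31.8),np.float64(8.0),np.float64(-0.0),np.float64(0.052)],[np.float64(32.2),np.float64(6.3),np.float64(-0.0),np.float64(0.052)],[np.float64(32.4),np.float64(4.6),np.float64(-0.0),np.float64(0.052)],[np.float64(32.6),np.float64(2.9),np.float64(-0.0),np.float64(0.052)],[np.float64(32.7),np.float64(1.2),np.float64(-0.0),np.float64(0.052)]]
[[np.float64(32.8),np.float64(-0.5),np.float64(-0.0),np.float64(0.052)],[np.float64(32.7),np.float64(-2.2),np.float64(-0.0),np.float64(0.052)],[np.float64(32.5),np.float64(-3.9),np.float64(-0.0),np.float64(0.052)],[np.float64(32.3),np.float64(-5.6),np.float64(-0.0),np.float64(0.052)],[np.float64(31.9),np.float64(-7.3),np.float64(-0.0),np.float64(0.052)],[np.float64(31.5),np.float64(-8.9),np.float64(-0.0),np.float64(0.052)],[np.float64(31.0),np.float64(-10.6),np.float64(-0.0),np.float64(0.052)],[np.float64(30.4),np.float64(-12.2),np.float64(-0.0),np.float64(0.052)],[np.float64(29.7),np.float64(-13.7),np.float64(-0.0),np.float64(0.052)],[np.float64(29.0),np.float64(-15.3),np.float64(-0.0),np.float64(0.052)]]
```

>>> servo_tool:
  series:
    - [[29,16,0,0.05],[29,14,0,0.05],[30,13,0,0.05],[31,11,0,0.05],[31,10,0,0.05],[32,8,0,0.05],[32,6,0,0.05],[32,5,0,0.05],[33,3,0,0.05],[33,1,0,0.05]]
  claw: -1

```text
t: 2.38
eef_pos: [0.4112, 0.4274, 0.2269]
ee_rot: [-3.141, 0.0, -0.759]
force: [0.3, 0.9, -0.9]
width: 0.0878
gripper_force: 0.0
```

>>> servo_tool:
  series:
    - [[33,0,0,0.05],[33,-2,0,0.05],[32,-4,0,0.05],[32,-6,0,0.05],[32,-7,0,0.05],[31,-9,0,0.05],[31,-11,0,0.055],[30,-12,0,0.055],[30,-14,0,0.055],[29,-15,0,0.06]]

```text
t: 3.22
eef_pos: [0.654, 0.2083, 0.2266]
ee_rot: [-3.141, 0.0, -1.284]
force: [-0.0, 0.5, -0.6]
width: 0.0874
gripper_force: 0.0
```

```bash
sed -i 's/out.append(\[round(d\[0\]\*c+d\[1\]\*q,1)/out.append([float(v) for v in (round(d[0]*c+d[1]*q,1)/; s/round(-d\[3\],3)\])/round(-d[3],3))])/' h.py
python3 - <<'E'
from h import *
st=telemetry.get_state();print(st["eef_pos"],st["ee_rot"])
im=eyes.grab_frame("wrist");cv2.imwrite("pics/w1.png",im[:,:,::-1])
print(rect("wrist","tin",.044))
for n in ("tin","lid_end","tail_stop","clamp","jaw_grip","trigger_top"):
    print(n,[(np.round(d["position"],3).tolist(),round(d["conf"],2)) for d in recognise("wrist",n)[:2]])
E
```

```text
[0.65396117 0.20834366 0.22661592] [-3.14139765e+00  2.66973765e-05 -1.28439162e+00]
[656.47, 185.38, 51.17, 121.62, 106.2, 0.73]
tin [([0.65, 0.179, 0.044], 0.62), ([0.48, 0.218, 0.056], 0.19)]
lid_end [([0.638, 0.236, 0.045], 0.87)]
tail_stop []
clamp [([0.477, 0.122, 0.025], 0.58)]
jaw_grip [([0.471, 0.198, 0.048], 0.59)]
trigger_top [([0.462, 0.126, 0.124], 0.84)]
```

View pics/w1.png

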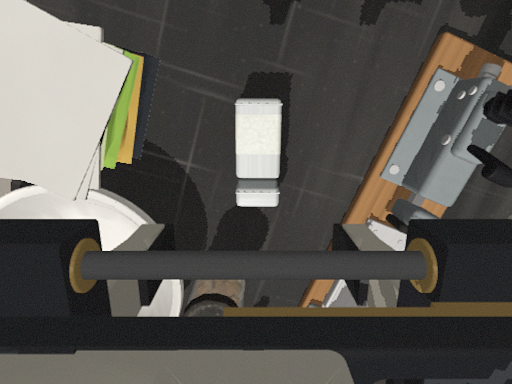

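The tin spans columns 235–282 and rows 98–207, with the lid at the bottom of the view (rows 190–207) and the neck visible at 179–190. Now I'll work out the tin pose from the pixels and fit the clamp.

Run:
```python
from h import *
K,R,t=cam("wrist")
p=back(K,R,t,[(236,99),(281,99),(237,207),(279,207),(236,178),(280,178)],.044)*1000
print(p.round(1)); a=p[:2].mean(0);b=p[2:4].mean(0);e=p[4:].mean(0)
print("yaw",np.degrees(np.arctan2(*(b-a)[::-1])),np.linalg.norm(b-a),"body mid",(a+44*(b-a)/np.linalg.norm(b-a)))
# tool target over body x=+4
u=(b-a)/np.linalg.norm(b-a); g=a+50*u; yaw=np.arctan2(u[1],u[0])-np.pi
print(g,yaw); plan(g[0],g[1],60,yaw,10)
```

```text
[[693.3 139.4]
 [647.4 125.6]
 [659.2 255.5]
 [612.1 241.4]
 [669.8 222.4]
 [621.8 208. ]]
yaw 106.6520614532048 121.03034192663955 body mid [657.74437766 174.65937587]
[656.02502352 180.40775141] -1.2801630271920412
[[3.0,0.5,16.7,-0.0],[3.0,0.5,16.7,-0.0],[3.0,0.5,16.7,-0.0],[3.0,0.5,16.7,-0.0],[3.0,0.5,16.7,-0.0],[3.0,0.5,16.7,-0.0],[3.0,0.5,16.7,-0.0],[3.0,0.5,16.7,-0.0],[3.0,0.5,16.7,-0.0],[3.0,0.5,16.7,-0.0]]
```

>>> servo_tool:
  series:
    - [[5,1,25,0],[5,1,25,0],[5,1,25,0],[5,1,25,0],[5,1,25,0],[4,0,25,0],[0,0,25,0],[0,0,20,0],[0,0,12,0],[0,0,3.5,0]]

```text
t: 4.45
eef_pos: [0.6547, 0.1806, 0.014]
ee_rot: [3.138, -0.001, -1.281]
force: [-0.9, -0.4, 1.5]
width: 0.0879
gripper_force: 0.0
```

>>> servo_tool:
  series:
    - [[0,0,0,0],[0,0,0,0],[0,0,0,0],[0,0,0,0],[0,0,0,0],[0,0,0,0],[0,0,0,0],[0,0,0,0],[0,0,0,0],[0,0,0,0]]
  claw: 1
  grip_force: 20

```text
t: 5.28
eef_pos: [0.6566, 0.1805, 0.0167]
ee_rot: [-3.141, 0.0, -1.282]
force: [-0.9, 0.5, 5.7]
width: 0.0498
gripper_force: 20.0
```

Run:
```python
from h import *
plan(467,287,220,-1.672,10,[656.6,180.5,160,-1.282])
im=cv2.imread("pics/top0.png");h=cv2.cvtColor(im,cv2.COLOR_BGR2HSV)
m=((h[...,0]>5)&(h[...,0]<22)&(h[...,1]>110)&(h[...,2]>60)).astype(np.uint8);m[:,:205]=0;m[:215]=0;m[270:]=0;m[:,360:]=0
ys,xs=np.nonzero(m);K,R,t=cam("top");p=back(K,R,t,np.c_[xs,ys],.018)*1000
print(len(xs),cv2.minAreaRect(p.astype(np.float32)),-R.T@t)
```

```text
[[-15.6,15.1,-6.0,0.039],[-15.0,15.7,-6.0,0.039],[-14.4,16.3,-6.0,0.039],[-13.7,16.9,-6.0,0.039],[-13.1,17.4,-6.0,0.039],[-12.4,17.9,-6.0,0.039],[-11.7,18.3,-6.0,0.039],[-10.9,18.8,-6.0,0.039],[-10.2,19.2,-6.0,0.039],[-9.5,19.6,-6.0,0.039]]
1490 ((462.0334167480469, 210.39736938476562), (403.12225341796875, 110.15988159179688), 84.11189270019531) [0.31979286 0.29663855 1.5159954 ]
```

>>> servo_tool:
  series:
    - [[0,0,-14,0],[0,0,-14,0],[0,0,-14,0],[0,0,-14,0],[0,0,-14,0],[0,0,-14,0],[0,0,-14,0],[0,0,-14,0],[0,0,-14,0],[0,0,-14,0]]

```text
t: 6.12
eef_pos: [0.6555, 0.1801, 0.1556]
ee_rot: [3.14, 0.0, -1.282]
force: [0.9, -0.9, -2.1]
width: 0.05
gripper_force: 20.0
```

>>> servo_tool:
  series:
    - [[-16,15,-5,0.039],[-15,16,-5,0.039],[-14.5,16,-5,0.039],[-14,16.5,-5,0.039],[-13.5,17,-5,0.039],[-13,17,-5,0.039],[-12,18,-5,0.039],[-11.5,18.5,0,0.039],[-11,19,0,0.039],[-10,19.5,0,0.039]]

```text
t: 6.95
eef_pos: [0.4677, 0.2911, 0.1903]
ee_rot: [3.14, -0.001, -1.674]
force: [-0.4, 0.3, -2.8]
width: 0.0497
gripper_force: 20.0
```

Run:
```python
from h import *
st=telemetry.get_state();print(st["eef_pos"],st["ee_rot"])
im=eyes.grab_frame("wrist");K,R,t=cam("wrist")
v=im[:,:,::-1].copy()
o=np.array([462,210.4,0])/1000;a=np.radians(84.11)
C=lambda x,y,z:o+np.array([x*np.cos(a)-y*np.sin(a),x*np.sin(a)+y*np.cos(a),z*1000])/1
def W(x,y,z): return o+np.array([x*np.cos(a)-y*np.sin(a),x*np.sin(a)+y*np.cos(a),z])/1000
P=[W(x,y,z) for x,y,z in [(-167,21,71),(-35,21,71),(-35,-21,71),(-167,-21,71),(-81.4,13,122),(-81.4,-13,122),(-196,0,99),(-202,55,18),(-202,-55,18),(37,33,32),(37,-33,32)]]
for i,q in enumerate(proj(K,R,t,P)): cv2.circle(v,tuple(int(round(c)) for c in q),3,(0,0,255) if i<9 else (0,255,0),1)
cv2.imwrite("pics/w2.png",v)
```

```text
[0.46765189 0.29111978 0.1903451 ] [ 3.14047293e+00 -7.70247248e-04 -1.67409223e+00]
```

View pics/w2.png

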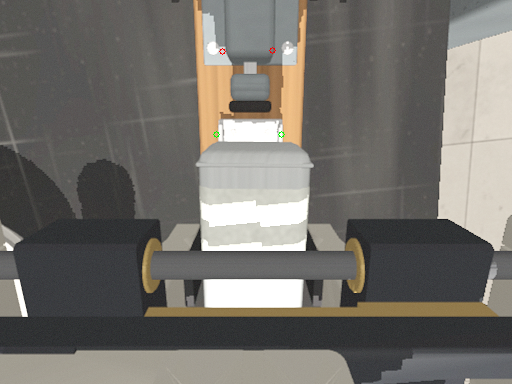

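The head and jaw show at the top: housing front edge around row 62, jaw block at rows 75–100, pad at rows 100–112 (columns 229–271), bed end at columns 220–284 and the board at columns 197–305. Everything sits about 3 px right of my projection. I'll measure that from the pixels.

Run:
```python
from h import *
im=cv2.imread("pics/w2.png").astype(int);K,R,t=cam("wrist")
o=np.array([462,210.4]);a=np.radians(84.11);M=np.array([[np.cos(a),np.sin(a)],[-np.sin(a),np.cos(a)]])
f=lambda uv,z:(M@(back(K,R,t,uv,z/1000)[0]*1000-o)).round(1)
for r in (20,80,100,140):
    br=(im[r,:,2]-im[r,:,0]>50)&(np.arange(512)<330); c=np.nonzero(br)[0]
    print(r,c.min(),c.max(),f((c.min(),r),18),f((c.max()+1,r),18))
for n,uv,z in [("pad L",(229,112),68),("pad R",(271,112),68),("blk L",(231,88),76),("blk R",(270,88),76),("hous",(250,62),71),("bedL",(220,121),32),("bedR",(284,121),32)]: print(n,f(uv,z))
```

```text
20 194 306 [-71.  -52.1] [-70.8  57.5]
80 197 303 [-16.2 -52. ] [-15.9  56.8]
100 198 302 [  3.3 -51.9] [ 3.6 56.6]
140 200 301 [ 44.3 -51.9] [44.6 57.2]
pad L [ 14.7 -16.5]
pad R [14.8 20.7]
blk L [ -5.  -13.8]
blk R [-5.  19.1]
hous [-26.1   2.3]
bedL [ 24.  -28.4]
bedR [24.2 36. ]
```

>>> servo_tool:
  series:
    - [[1.5,0,18,0],[1.5,0,18,0],[0,0,18,0],[0,0,18,0],[0,0,18,0],[0,0,18,0],[0,0,14,0],[0,0,8,0],[0,0,6,0],[0,0,4,0]]

```text
t: 7.83
eef_pos: [0.4687, 0.2879, 0.0504]
ee_rot: [3.141, -0.001, -1.672]
force: [-0.1, 0.0, -2.5]
width: 0.0499
gripper_force: 20.0
```

>>> servo_tool:
  series:
    - [[0,0,2,0],[0,0,2,0],[0,0,2,0],[0,0,1.5,0],[0,0,1,0],[0,0,0.5,0],[0,0,0,0],[0,0,0,0],[0,0,0,0],[0,0,0,0]]

```text
t: 8.67
eef_pos: [0.4688, 0.2881, 0.0421]
ee_rot: [-3.142, 0.0, -1.672]
force: [-0.4, -0.6, -1.9]
width: 0.05
gripper_force: 20.0
```

>>> servo_tool:
  series:
    - [[0,0,0.7,0],[0,0,0.7,0],[0,0,0.4,0],[0,0,0,0],[0,0,0,0],[0,0,0,0],[0,0,0,0],[0,0,0,0],[0,0,0,0],[0,0,0,0]]

```text
t: 9.5
eef_pos: [0.4689, 0.2881, 0.0407]
ee_rot: [-3.141, 0.0, -1.672]
force: [-2.7, -0.8, 4.8]
width: 0.0503
gripper_force: 20.0
```

>>> servo_tool:
  series:
    - [[0,0,0,0],[0,0,0,0],[0,0,0,0],[0,0,0,0],[0,0,0,0],[0,0,0,0],[0,0,0,0],[0,0,0,0],[0,0,0,0],[0,0,0,0]]
  claw: -1

```text
t: 10.33
eef_pos: [0.4688, 0.2881, 0.0403]
ee_rot: [-3.142, -0.0, -1.672]
force: [0.4, -0.1, 0.4]
width: 0.0876
gripper_force: 0.0
```

>>> servo_tool:
  series:
    - [[0,0,-20,0],[0,0,-25,0],[0,0,-30,0],[0,0,-30,0],[20,0,-25,0],[20,0,-15,0],[20,0,-10,0],[20,0,-5,0],[20,0,0,0],[20,0,0,0]]

```text
t: 11.17
eef_pos: [0.4566, 0.1679, 0.2009]
ee_rot: [-3.141, 0.001, -1.672]
force: [1.3, -0.0, -0.4]
width: 0.0879
gripper_force: 0.0
```

Run:
```python
from h import *
st=telemetry.get_state();print(st["eef_pos"],st["ee_rot"])
a=eyes.grab_frame("wrist")[:,:,::-1]
K,R,t=cam("wrist")
print(rect("wrist","clamp_trigger",.12))
for n in ("trigger_top","release_tab","jaw_grip"):
    print(n,[(np.round(d["position"],3).tolist(),round(d["conf"],2)) for d in recognise("wrist",n)[:2]])
b=eyes.grab_frame("top")[:,:,::-1]; b=cv2.resize(b[200:280,200:360],None,fx=3.2,fy=3.2,interpolation=cv2.INTER_CUBIC)
cv2.imwrite("pics/w3.png",np.vstack([a[:330],b]))
print(rect("top","tin",.068))
```

```text
[0.45658304 0.1679271  0.20089407] [-3.14072905e+00  1.08275548e-03 -1.67164286e+00]
[453.88, 125.58, 31.02, 27.54, 84.13, 0.89]
trigger_top [([0.454, 0.124, 0.132], 0.72)]
release_tab [([0.445, 0.034, 0.097], 0.63)]
jaw_grip [([0.458, 0.202, 0.075], 0.73)]
[469.23, 305.68, 101.1, 50.42, 86.86, 0.78]
```

View pics/w3.png

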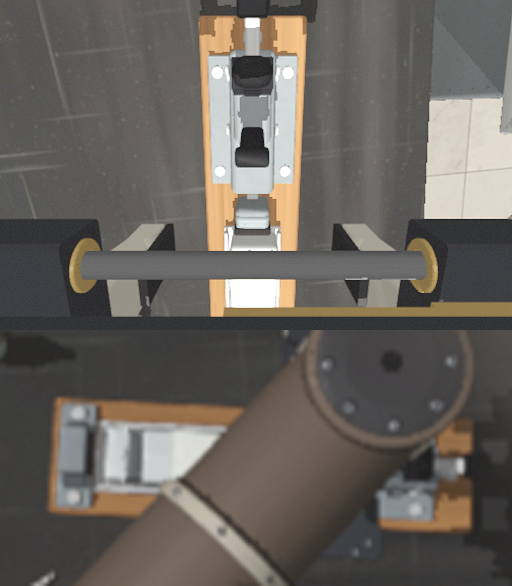

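Top view: the tin lies straight on the bed with its lid towards the tail stop and the neck gap showing. Wrist view: trigger bar at about (252,157), grip at rows 57–95, tab at about (252,5).

Run:
```python
from h import *
K,R,t=cam("wrist")
o=np.array([459.5,210.7]);a=np.radians(84.11);M=np.array([[np.cos(a),np.sin(a)],[-np.sin(a),np.cos(a)]])
f=lambda uv,z:(M@(back(K,R,t,uv,z/1000)[0]*1000-o)).round(1)
for n,uv,z in [("bar far/-x",(252,147),128),("bar +x",(252,167),118),("barL",(236,157),125),("barR",(268,157),125),("grip -x?",(252,57),131),("grip +x",(252,95),131),("grip L",(232,75),131),("grip R",(272,75),131),("board -x end L",(201,17),18),("board R",(306,17),18),("house front",(252,192),71),("tab front",(252,16),99)]:print(n,f(uv,z))
st=telemetry.get_state();print("tcp",M@(np.array(st["eef_pos"][:2])*1000-o))
```

```text
bar far/-x [-83.8  -3.4]
bar +x [-66.7  -3.4]
barL [-75.8 -15.7]
barR [-75.8   8.8]
grip -x? [-145.9   -3.5]
grip +x [-120.9   -3.5]
grip L [-134.2  -17.4]
grip R [-134.3   10.4]
board -x end L [-199.1  -54.8]
board R [-199.4   49.8]
house front [-33.   -3.5]
tab front [-179.3   -3.7]
tcp [-41.4783621   -1.62607021]
```

>>> servo_tool:
  series:
    - [[0,0,10,0],[0,0,10,0],[0,0,10,0],[0,0,10,0],[0,0,10,0],[0,0,10,0],[0,0,10,0],[0,0,10,0],[0,0,9,0],[0,0,6,0]]
  claw: 1

```text
t: 12.35
eef_pos: [0.4564, 0.1684, 0.1039]
ee_rot: [3.141, -0.001, -1.672]
force: [0.0, 0.1, -0.1]
width: 0.0268
gripper_force: 0.0
```

>>> servo_tool:
  series:
    - [[1,0,0,0],[1,0,0,0],[2,0,0,0],[2,0,0,0],[2,0,0,0],[2,0,0,0],[2,0,0,0],[2,0,0,0],[1,0,0,0],[1,0,0,0]]

```text
t: 13.18
eef_pos: [0.4551, 0.1526, 0.1053]
ee_rot: [-3.142, 0.0, -1.672]
force: [-0.8, 1.4, 0.0]
width: 0.0005
gripper_force: 1.0
```

>>> servo_tool:
  series:
    - [[2,0,0,0],[2,0,0,0],[2,0,0,0],[2,0,0,0],[2,0,0,0],[2,0,0,0],[2,0,0,0],[2,0,0,0],[2,0,0,0],[2,0,0,0]]

```text
t: 14.02
eef_pos: [0.453, 0.1326, 0.1052]
ee_rot: [3.141, -0.0, -1.672]
force: [0.4, 3.2, 2.1]
width: 0.0007
gripper_force: 1.9
```

>>> servo_tool:
  series:
    - [[2,0,0,0],[2,0,0,0],[2,0,0,0],[2,0,0,0],[2,0,0,0],[1,0,0,0],[1,0,0,0],[1,0,0,0],[1,0,0,0],[1,0,0,0]]

```text
t: 14.85
eef_pos: [0.4511, 0.1177, 0.1049]
ee_rot: [3.141, -0.0, -1.672]
force: [-0.1, 4.1, -2.4]
width: 0.0004
gripper_force: 1.9
```

>>> servo_tool:
  series:
    - [[1,0,0,0],[1,0,0,0],[1,0,0,0],[1,0,0,0],[1,0,0,0],[1,0,0,0],[0.5,0,0,0],[0.5,0,0,0],[0.5,0,0,0],[0.5,0,0,0]]

```text
t: 15.68
eef_pos: [0.4514, 0.1143, 0.1054]
ee_rot: [-3.14, 0.008, -1.672]
force: [-7.9, 27.3, -4.9]
width: 0.0005
gripper_force: 11.9
```

>>> servo_tool:
  series:
    - [[-6,0,0,0],[-6,0,0,0],[-6,0,0,0],[-6,0,0,0],[-6,0,0,0],[-6,0,0,0],[-6,0,0,0],[-4,0,0,0],[0,0,0,0],[0,0,0,0]]

```text
t: 16.52
eef_pos: [0.4553, 0.1558, 0.1052]
ee_rot: [3.141, -0.0, -1.671]
force: [-0.4, 0.0, -0.4]
width: 0.0004
gripper_force: 0.0
```

>>> servo_tool:
  series:
    - [[2,0,0,0],[2,0,0,0],[2,0,0,0],[2,0,0,0],[2,0,0,0],[2,0,0,0],[2,0,0,0],[2,0,0,0],[2,0,0,0],[2,0,0,0]]

```text
t: 17.35
eef_pos: [0.4541, 0.1363, 0.1058]
ee_rot: [-3.14, 0.001, -1.672]
force: [1.2, 3.4, 2.6]
width: 0.0006
gripper_force: 2.3
```

>>> servo_tool:
  series:
    - [[2.5,0,0,0],[2.5,0,0,0],[2.5,0,0,0],[2.5,0,0,0],[2,0,0,0],[2,0,0,0],[2,0,0,0],[2,0,0,0],[1.5,0,0,0],[1,0,0,0]]

```text
t: 18.18
eef_pos: [0.4508, 0.1155, 0.1049]
ee_rot: [3.141, 0.0, -1.672]
force: [1.4, 6.3, -0.9]
width: 0.0001
gripper_force: 2.8
```

>>> servo_tool:
  series:
    - [[0.8,0,0,0],[0,0,0,0],[-6,0,0,0],[-6,0,0,0],[-6,0,0,0],[-6,0,0,0],[-6,0,0,0],[-6,0,0,0],[-4,0,0,0],[0,0,0,0]]

```text
t: 19.02
eef_pos: [0.4554, 0.1552, 0.1052]
ee_rot: [3.142, -0.0, -1.671]
force: [-0.0, 0.5, -0.3]
width: 0.0006
gripper_force: 0.0
```

Run:
```python
from h import *
b=eyes.grab_frame("side")[:,:,::-1]; b=cv2.resize(b[170:330,160:300],None,fx=3.7,fy=3.7,interpolation=cv2.INTER_CUBIC)
cv2.imwrite("pics/s4.png",b)
```

```text
(no output)
```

View pics/s4.png

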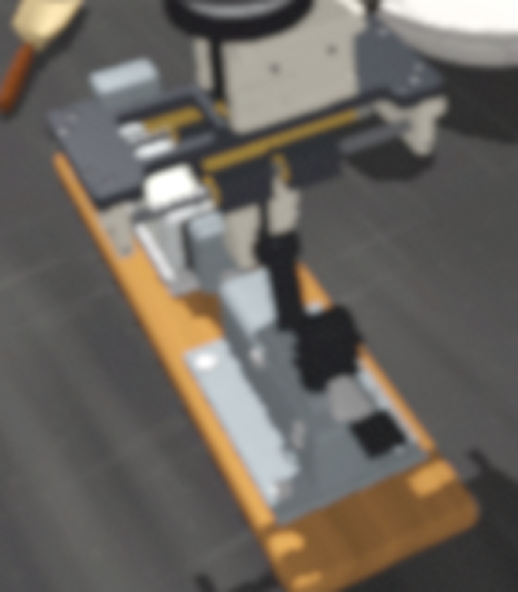

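The side view shows the jaw block at about (205,245) moved up to the tin at about (175,190). I'll keep pumping and watch the force.

>>> servo_tool:
  series:
    - [[2,0,0,0],[2,0,0,0],[2,0,0,0],[2,0,0,0],[2,0,0,0],[2,0,0,0],[2,0,0,0],[2,0,0,0],[2,0,0,0],[2,0,0,0]]

```text
t: 19.9
eef_pos: [0.454, 0.1349, 0.1058]
ee_rot: [-3.14, 0.001, -1.672]
force: [0.9, 6.1, 4.2]
width: 0.0006
gripper_force: 2.9
```

>>> servo_tool:
  series:
    - [[1,0,0,0],[1,0,0,0],[1,0,0,0],[1,0,0,0],[1,0,0,0],[1,0,0,0],[1,0,0,0],[1,0,0,0],[1,0,0,0],[1,0,0,0]]

```text
t: 20.73
eef_pos: [0.453, 0.1253, 0.1058]
ee_rot: [-3.14, 0.002, -1.671]
force: [0.6, 6.9, 5.0]
width: 0.0003
gripper_force: 3.1
```

>>> servo_tool:
  series:
    - [[1,0,0,0],[1,0,0,0],[1,0,0,0],[1,0,0,0],[1,0,0,0],[1,0,0,0],[1,0,0,0],[1,0,0,0],[1,0,0,0],[0.5,0,0,0]]

```text
t: 21.57
eef_pos: [0.4519, 0.1162, 0.1049]
ee_rot: [-3.14, 0.002, -1.672]
force: [2.1, 10.5, -5.0]
width: 0.0006
gripper_force: 4.4
```

>>> servo_tool:
  series:
    - [[0.8,0,0,0],[0.5,0,0,0],[0,0,0,0],[-6,0,0,0],[-6,0,0,0],[-6,0,0,0],[-6,0,0,0],[-6,0,0,0],[-6,0,0,0],[-5,0,0,0]]

```text
t: 22.4
eef_pos: [0.4552, 0.1552, 0.1051]
ee_rot: [3.141, -0.0, -1.672]
force: [0.3, 0.3, -0.4]
width: 0.0003
gripper_force: 0.0
```

>>> servo_tool:
  series:
    - [[1.5,0,0,0],[1.5,0,0,0],[1.5,0,0,0],[1.5,0,0,0],[1.5,0,0,0],[1.5,0,0,0],[1.5,0,0,0],[1.5,0,0,0],[1,0,0,0],[1,0,0,0]]

```text
t: 23.23
eef_pos: [0.4554, 0.1425, 0.1066]
ee_rot: [-3.138, 0.004, -1.671]
force: [-1.2, 8.2, 6.1]
width: 0.0006
gripper_force: 4.3
```

>>> servo_tool:
  series:
    - [[1,0,0,0],[1,0,0,0],[1,0,0,0],[1,0,0,0],[1,0,0,0],[1,0,0,0],[1,0,0,0],[0.5,0,0,0],[0.5,0,0,0],[0,0,0,0]]

```text
t: 24.07
eef_pos: [0.455, 0.1343, 0.1067]
ee_rot: [-3.138, 0.004, -1.671]
force: [0.1, 6.7, 6.3]
width: 0.0008
gripper_force: 3.5
```

>>> servo_tool:
  series:
    - [[1,0,0,0],[1,0,0,0],[1,0,0,0],[1,0,0,0],[1,0,0,0],[1,0,0,0],[1,0,0,0],[0.5,0,0,0],[0.5,0,0,0],[0,0,0,0]]

```text
t: 24.9
eef_pos: [0.4544, 0.1274, 0.1069]
ee_rot: [-3.137, 0.005, -1.671]
force: [-1.4, 12.0, 7.3]
width: 0.0004
gripper_force: 5.9
```

>>> servo_tool:
  series:
    - [[1,0,0,0],[1,0,0,0],[1,0,0,0],[1,0,0,0],[0.5,0,0,0],[0.5,0,0,0],[0.5,0,0,0],[0.5,0,0,0],[0.5,0,0,0],[0,0,0,0]]

```text
t: 25.73
eef_pos: [0.4539, 0.1221, 0.1067]
ee_rot: [-3.137, 0.007, -1.672]
force: [-1.6, 18.9, 3.8]
width: 0.0
gripper_force: 8.9
```

The force has risen steeply to about 19 N, so the lid is probably home. I'll back off, lift towards the release tab, and check before pressing it.

>>> servo_tool:
  series:
    - [[-6,0,0,0],[-6,0,0,0],[-6,0,0,0],[-6,0,0,0],[-6,0,0,0],[-4,0,0,0],[0,0,-15,0],[0,0,-20,0],[0,0,-20,0],[0,0,-10,0]]

```text
t: 26.57
eef_pos: [0.4554, 0.1522, 0.172]
ee_rot: [-3.141, 0.0, -1.672]
force: [1.5, 1.0, 0.6]
width: 0.0001
gripper_force: 0.0
```

>>> servo_tool:
  series:
    - [[10,0,0,0],[15,0,0,0],[15,0,0,0],[15,0,0,0],[15,0,0,0],[15,0,0,0],[15,0,0,0],[15,0,0,0],[13,0,0,0],[7,0,0,0]]

```text
t: 27.4
eef_pos: [0.4398, 0.0153, 0.1691]
ee_rot: [3.139, -0.001, -1.674]
force: [0.6, 0.1, -1.1]
width: 0.0005
gripper_force: 0.0
```

Run:
```python
from h import *
b=eyes.grab_frame("top")[:,:,::-1]; b=cv2.resize(b[215:270,205:300],None,fx=6,fy=6,interpolation=cv2.INTER_CUBIC)
s=eyes.grab_frame("side")[:,:,::-1]; s=cv2.resize(s[170:330,160:300],None,fx=1.7,fy=1.7,interpolation=cv2.INTER_CUBIC)
c=np.zeros((602,570,3),np.uint8);c[:330]=b;c[330:,:238]=s;
cv2.imwrite("pics/t5.png",c[:600])
print(rect("top","tin",.068)) if 0 else None
```

View pics/t5.png

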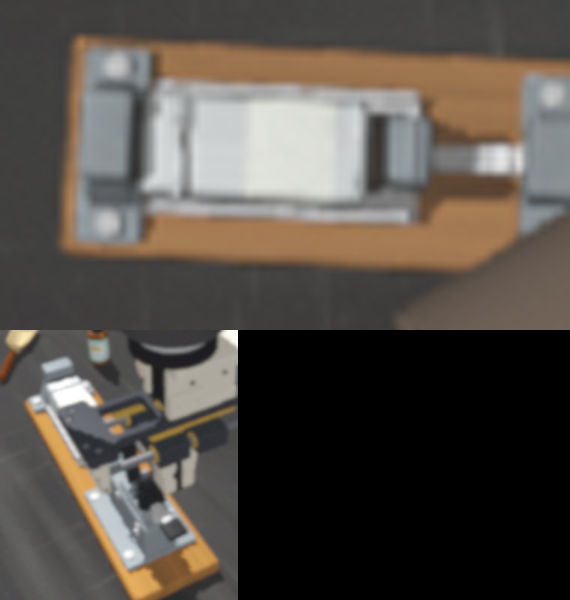

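The neck band has shrunk to a thin line at column 187 of the top crop. I'll measure it against the start picture before committing.

Run:
```python
from h import *
b=eyes.grab_frame("top").mean(2)
print(b[236:245,226:272].mean(0).astype(int))
K,R,t=cam("top");o=np.array([459.5,214.5,0]);a=np.radians(84.11)
for x,z in [(156.5,84),(156.5,68),(132.5,68),(44.5,68)]:
    print(x,proj(K,R,t,(o+np.array([x*np.cos(a),x*np.sin(a),z]))/1000).round(1))
i=cv2.imread("pics/top0.png").astype(float).mean(2)
print(i[176:188,262:310].astype(int)[6])
```

```text
[ 91  53  77 127 171 212 210 208 201 152 158 209 209 208 208 208 208 208
 207 210 217 221 223 222 220 220 220 219 220 219 219 219 217 217 213 205
 204 205 199 155  80  57  58  96 146 147]
156.5 [[227.9 238. ]]
156.5 [[228.2 238.5]]
132.5 [[236.3 238.9]]
44.5 [[265.9 240.3]]
[ 66  77 122 175 204 205 202 199 196 189 155 114 103 101 124 178 202 199
 198 197 198 198 197 197 200 209 211 212 212 212 210 205 200 193 183 168
 155 140 115 102  99  94  79  68  69  70  70  70]
```

Length and seam point to home, but the press can't be redone after release, so I'll take one close look first.

>>> servo_tool:
  series:
    - [[-30,0,-4,0],[-38,0,-4,0],[-38,0,-4,0],[-38,0,-4,0],[-38,0,-4,0],[-38,0,0,0],[-38,0,0,0],[-38,0,0,0],[-36,0,0,0],[-20,0,0,0]]

```text
t: 28.38
eef_pos: [0.4767, 0.3721, 0.1894]
ee_rot: [-3.142, -0.0, -1.67]
force: [0.5, -0.1, 1.3]
width: 0.0006
gripper_force: 0.0
```

Run:
```python
from h import *
a=eyes.grab_frame("wrist")[:,:,::-1]
cv2.imwrite("pics/w6.png",cv2.resize(a[:230,150:350],None,fx=2.6,fy=2.6,interpolation=cv2.INTER_CUBIC))
print(rect("wrist","tin",.068))
```

```text
[471.68, 313.61, 110.91, 50.49, 84.7, 0.92]
```

View pics/w6.png

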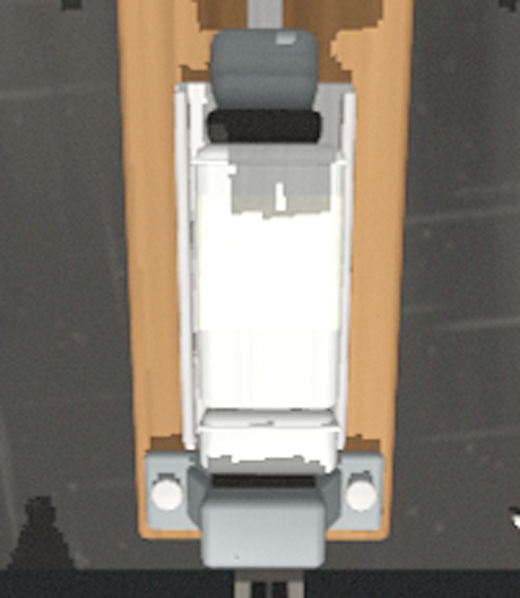

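The tin measures 110.9 mm overall and only the lid bead's seam line shows (crop row ~412), so the lid is home. Next is the release lever.

>>> servo_tool:
  series:
    - [[30,0,0,0],[38,0,0,0],[38,0,0,0],[38,0,0,0],[38,0,0,0],[38,0,0,0],[38,0,0,0],[38,0,0,0],[36,0,0,0],[20,0,0,0]]

```text
t: 29.32
eef_pos: [0.4398, 0.015, 0.1901]
ee_rot: [3.141, -0.0, -1.673]
force: [-0.0, 0.8, -0.7]
width: 0.0004
gripper_force: 0.0
```

>>> servo_tool:
  series:
    - [[0,0,12,0],[0,0,12,0],[0,0,12,0],[0,0,12,0],[0,0,12,0],[0,0,12,0],[0,0,8,0],[0,0,3,0],[0,0,2,0],[0,0,0,0]]

```text
t: 30.15
eef_pos: [0.4414, 0.0179, 0.1052]
ee_rot: [3.141, -0.0, -1.672]
force: [0.1, 0.3, 0.7]
width: 0.0008
gripper_force: 0.0
```

>>> servo_tool:
  series:
    - [[0,0,3,0],[0,0,3,0],[0,0,3,0],[0,0,3,0],[0,0,3,0],[0,0,3,0],[0,0,2,0],[0,0,2,0],[0,0,1,0],[0,0,0,0]]

```text
t: 30.98
eef_pos: [0.4415, 0.0174, 0.0826]
ee_rot: [-3.141, -0.001, -1.671]
force: [-0.2, -4.7, 6.6]
width: 0.0005
gripper_force: 3.3
```

>>> servo_tool:
  series:
    - [[0,0,1,0],[0,0,1,0],[0,0,1,0],[0,0,0.5,0],[0,0,0,0],[0,0,0,0],[0,0,0,0],[0,0,0,0],[0,0,0,0],[0,0,0,0]]

```text
t: 31.82
eef_pos: [0.4419, 0.0172, 0.0814]
ee_rot: [-3.14, -0.001, -1.67]
force: [-12.8, -4.8, 38.2]
width: 0.0001
gripper_force: 18.4
```

>>> servo_tool:
  series:
    - [[0,0,-5,0],[0,0,-15,0],[0,0,-20,0],[0,0,-20,0],[0,0,-20,0],[0,0,-15,0],[0,0,-5,0],[-20,0,0,0],[-30,0,0,0],[-30,0,0,0]]
  claw: 1

```text
t: 32.65
eef_pos: [0.4492, 0.0981, 0.1784]
ee_rot: [3.142, 0.001, -1.674]
force: [1.0, 0.2, -0.5]
width: 0.0005
gripper_force: 0.0
```

Run:
```python
from h import *
from scipy.spatial.transform import Rotation as Ro
st=telemetry.get_state();K,R,t=cam("wrist")
T=Ro.from_euler("xyz",st["ee_rot"]).as_matrix();p=np.array(st["eef_pos"])
T2=Ro.from_euler("xyz",[np.pi,0,-1.67]).as_matrix();p2=np.array([.4767,.3721,.1894])
Rc=R@T; o=T.T@(-R.T@t-p)     # camera in tool
R2=Rc@T2.T; t2=-R2@(p2+T2@o)
f=lambda u,v,z:(back(K,R2,t2,(150+u/2.6,v/2.6),z)[0]*1000).round(1)
print("block back/front",f(265,30,.076),f(265,108,.076),"L R",f(212,70,.076),f(318,70,.076),"pad face",f(265,143,.068),"tail face",f(265,487,.084))
print(st["eef_pos"])
```

```text
block back/front [464.2 228.5] [466.4 250.1] L R [481.6 237.8] [449.1 241. ] pad face [467.3 258.9] tail face [478.3 369.5]
[0.44919634 0.09814595 0.1783717 ]
```

>>> servo_tool:
  series:
    - [[-25,0,0,0],[-25,0,0,0],[-25,-0.5,0,0],[-25,-0.5,0,0],[-25,-0.5,0,0],[-14,0,0,0],[0,0,15,0],[0,0,20,0],[0,0,20,0],[0,0,13,0]]
  claw: -1

```text
t: 33.48
eef_pos: [0.4639, 0.2349, 0.1083]
ee_rot: [3.14, -0.001, -1.672]
force: [-0.5, -0.6, 0.2]
width: 0.0615
gripper_force: 0.0
```

>>> servo_tool:
  series:
    - [[0,0,10,0],[0,0,10,0],[0,0,10,0],[0,0,10,0],[0,0,10,0],[0,0,8,0],[0,0,4,0],[0,0,1,0],[0,0,0,0],[0,0,0,0]]

```text
t: 34.32
eef_pos: [0.4653, 0.2358, 0.0481]
ee_rot: [-3.141, 0.0, -1.672]
force: [-0.3, -0.2, 0.6]
width: 0.0873
gripper_force: 0.0
```

>>> servo_tool:
  series:
    - [[0,0,0,0],[0,0,0,0],[0,0,0,0],[0,0,0,0],[0,0,0,0],[0,0,0,0],[0,0,0,0],[0,0,0,0],[0,0,0,0],[0,0,0,0]]
  claw: 1
  grip_force: 25

```text
t: 35.15
eef_pos: [0.4648, 0.2356, 0.0478]
ee_rot: [3.141, -0.0, -1.672]
force: [-1.2, 0.9, 0.1]
width: 0.0336
gripper_force: 25.0
```

>>> servo_tool:
  series:
    - [[2,0,0,0],[4,0,0,0],[5,0,0,0],[5,0,0,0],[5,0,0,0],[5,0,0,0],[5,0,0,0],[4,0,0,0],[3,0,0,0],[2,0,0,0]]

```text
t: 35.98
eef_pos: [0.4608, 0.196, 0.0477]
ee_rot: [3.141, 0.001, -1.672]
force: [-3.3, 3.4, 0.2]
width: 0.0337
gripper_force: 25.0
```

>>> servo_tool:
  series:
    - [[1,0,0,0],[0.5,0,0,0],[0.5,0,0,0],[0.5,0,0,0],[0.5,0,0,0],[0.5,0,0,0],[0.5,0,0,0],[0,0,0,0],[0,0,0,0],[0,0,0,0]]

```text
t: 36.82
eef_pos: [0.4603, 0.1918, 0.0477]
ee_rot: [3.141, -0.0, -1.672]
force: [-4.5, 3.2, 1.8]
width: 0.0337
gripper_force: 25.0
```

Still sliding freely, so I'll continue.

>>> servo_tool:
  series:
    - [[0.5,0,0,0],[0.5,0,0,0],[0.5,0,0,0],[0.5,0,0,0],[0.5,0,0,0],[0.5,0,0,0],[0.5,0,0,0],[0,0,0,0],[0,0,0,0],[0,0,0,0]]

```text
t: 37.65
eef_pos: [0.4602, 0.1898, 0.0477]
ee_rot: [-3.141, 0.002, -1.672]
force: [-6.6, 9.7, -0.3]
width: 0.0341
gripper_force: 25.0
```

>>> servo_tool:
  series:
    - [[0.5,0,0,0],[0.5,0,0,0],[0.5,0,0,0],[0,0,0,0],[0,0,0,0],[0,0,0,0],[0,0,0,0],[0,0,0,0],[0,0,0,0],[0,0,0,0]]

```text
t: 38.48
eef_pos: [0.4602, 0.1897, 0.0478]
ee_rot: [-3.141, 0.004, -1.672]
force: [-9.3, 15.2, -2.2]
width: 0.034
gripper_force: 25.0
```

>>> servo_tool:
  series:
    - [[-0.5,0,0,0],[-0.5,0,0,0],[0,0,0,0],[0,0,0,0],[0,0,0,0],[0,0,0,0],[0,0,-10,0],[0,0,-20,0],[0,0,-25,0],[0,0,-30,0]]
  claw: -1

```text
t: 39.32
eef_pos: [0.4591, 0.1867, 0.1325]
ee_rot: [3.139, -0.003, -1.672]
force: [0.3, 0.3, -1.2]
width: 0.087
gripper_force: 0.0
```

>>> servo_tool:
  series:
    - [[0,0,-20,0],[-15,20,-5,0],[-25,0,0,0],[-25,0,0,0],[-25,0,0,0],[-25,0,0,0],[-20,0,0,0],[-10,0,0,0],[0,0,0,0],[0,0,0,0]]

```text
t: 40.15
eef_pos: [0.4545, 0.3336, 0.1572]
ee_rot: [3.141, -0.001, -1.672]
force: [0.3, -0.4, -0.4]
width: 0.088
gripper_force: 0.0
```

Run:
```python
from h import *
print(telemetry.get_state()["eef_pos"])
a=eyes.grab_frame("wrist")[:,:,::-1]
cv2.imwrite("pics/w7.png",a)
print(rect("wrist","tin",.068))
```

```text
[0.45449048 0.33359113 0.15720842]
[471.32, 312.26, 110.78, 50.65, 84.53, 0.85]
```

View pics/w7.png

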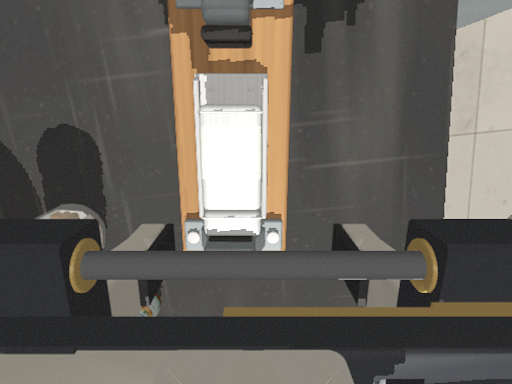

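The jaw block (column 228, rows 0–25) sits against the housing with its pad at rows 25–48. The capped tin lies straight on the bed at rows 105–235, and nothing is touched.

```bash
python3 -c "
from h import *
from station import ticket
K,R,t=cam('wrist');print(back(K,R,t,(228,48),.068)*1000)
print(ticket.job_done())"
```

```text
[[462.48877141 217.98818324]]
the job is handed in; nothing more can be done
None
```

The job is handed in: the lid is pressed home, the release lever is down, the jaw is back against the head, and the capped tin lies free on the bed; the judge's verdict was not shown.

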